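Lock the lid of the fruit box

ROBOT

A 6-joint arm with a two-finger parallel gripper is mounted at the origin on a cart in front of the work surface, level with it; the furniture and walls round the work are solid. World frame = base frame: x ahead of the robot, y to its left, z up, the work surface at z = 0. Lengths are in mm, angles in rad, forces in N, time in s.
With the tool pointing down it reaches from about 350 to 975 mm from the base axis. Payload 7.1 kg.
Tool frame: the origin (TCP) lies on the front face of the gripper's body, between the roots of the fingers; the fingertips stand 80 mm ahead of it and the grasp point (between the pads) lies 61 mm ahead of it; z points along the fingers, y is the line along which they close (so a half turn about z gives the same grasp; the last joint's range is limited). The gripper opens to 88 mm and grips with 3 to 60 N. Pads are 20 mm wide; open, the fingers measure 115 mm over their backs; the gripper's body (75 mm by 178 mm) begins 61 mm behind the grasp point.
Start: joints at [1.314, 0.423, 1.63, -0, 1.089, -0.019], TCP at [147.197, 607.403, 302.675] pointing down, gripper open.
Joint ranges: [-3, 3], [-0.9, 2.11], [0.09, 2.58], [-1.31, 4.45], [0.11, 2.69], [-2.54, 2.54]. Speed limits (rad/s): [2.39, 2.39, 3.01, 3.14, 3.14, 3.14].

INTERFACE

Orientations are given as a rotation vector (axis times angle).
In Python, from workcell import readout, vision, close_job gives the robot as it stands.
- The arm moves only by the tool servo_tool, never from a script. Its argument "plan" is a list that holds one entry, the list of rows, each a list of 7 numbers: the gripper command: -1 is fully open, 1 is shut, values between are in proportion, then the shift along the world's x, y, z in units of 40 mm (1.0 is 40 mm), then the turn, a rotation vector about the world's x, y, z in units of 5 degrees (1.0 is 5 degrees). A call has 1 to 5 rows; each row shifts and turns the commanded pose from where the row before left it; what a row does not reach is not made up. A row lasts 1/12 s, in which the tool goes at most 41.7 mm and 7.16 degrees, less where a joint would pass 70% of its speed; a pose out of reach is approached as far as the arm can. A call is refused whole if a number of a shift passes 1 or a number of a turn 1, either way. A call with a gripper value outside its range is refused whole. The fingers move at their own pace and stop on an object; the grip force is fixed at half the most. Time passes only in rows, so rows that do not move let the fingers close. It gives the time, the measured TCP pose, the force, the opening and the grip force at its end, in the units of the state.
- readout.get_obs(): the state, without advancing time (a new reading comes with each control period).
- vision.get_image(name): name is "scene" or "top"; returns the picture (384x512x3 uint8, red, green, blue); there is no depth.
- vision.camera_params(name): a dict with "fx", "fy", "cx", "cy" (pixels), "rvec" (rotation vector, rad) and "tvec" (3), from world to camera coordinates, as OpenCV has them. Camera axes: x right, y down, z forward; pixel columns grow to the right and rows downward; lengths in mm; the calibration is good to about 2 mm. A picture is of the moment at which its call begins. camera_params takes no time and is no camera call.
- close_job(): hands the job in; it is judged then, once.
The state is a dict: "t": time; "qpos": joint angles; "qvel": joint speeds; "joint_torque": joint torques, N m; "ee_pos": TCP position; "orientation": TCP orientation; "ft_force": force on the tool from outside, world axes, zero at the start; "moment": the same for the moment, N m; "width": finger opening in mm; "grasp_force": force on a finger pad.
Only numpy, scipy, OpenCV 4.12 (cv2) and the standard library are available. Lean on these libraries where they do the work, as an engineer would, in place of code of your own. Each camera call takes 0.05 s, during which the arm holds its last target. There are 200 camera calls.

TASK

The lid of the big clear food box of peaches is on, but two of its four locking tabs, the near one and the one on its left-hand end, still stick out. With your fingertips fold each of these two tabs down over the rim and press it in until its hooked edge snaps beneath the rim lip and stays there by itself. Only push: do not lift or tip the box or shove it out of its place, and leave everything else standing where it is.

Things in the scene. Friction and masses are not known exactly. Their poses are not given: they have to be found in the camera images.
- food_box: clear plastic box with a white lid, six peaches inside, loose on the worktop, about 2.5 kg in all. Walls 130 (its x) x 200 (its y) mm; lid top 83 mm up, a rib ring on it 85. Origin at the centre of the underside, z up; -x is its near side, +y its left-hand end. All round it a rim lip: a 6 mm round bead, centre 66 mm up, reaching 11 mm out from the walls.
- lid_middle (a point): middle of the lid's top face, 83 mm above the worktop. Under each open tab the lid's edge lies on soft gasket and yields up to 5 mm downward (4.8 N to start, then 1.2 N per mm). Its tabs on the far side and the right-hand end are shut already and do not move.
- near_tab (a joint): angle (rad) of the white locking tab on the near (-x) side. 0 = hangs straight down, its hooked edge home beneath the rim lip; grows as it swings out and up: 1.57 straight out, 2.9 upper stop, nearly upright; lower stop -0.05. Its crease holds it where it is left from about 0.75 to 2.9; below that it springs back out unless the hook is beneath the lip.
- left_tab (a joint): angle (rad) of the like tab on the left-hand (+y) end, measured and behaving as near_tab. On each tab the hook meets the lip at about 0.4; pressing the free end inward from there (about 4 to 6 N) draws the lid's edge down 1.7 mm and the hook snaps past the bead to about 0.
- near_tab_hinge (a point): middle of the hinge line of near_tab: 74 mm from the middle of the box towards its -x, 84 mm above the worktop; moves with the box
- left_tab_hinge (a point): middle of the hinge line of left_tab: 109 mm from the middle of the box towards its +y, 84 mm above the worktop; moves with the box
- near_tab_edge (a point): middle of the free edge of near_tab, 38 mm from the hinge. The tab is a 120 mm wide, 2.5 mm thick plate, 40 mm long; shut, its outer face stands 6 mm outside the hinge line and the 5 mm finger lip along the free edge 9 mm outside. The hook runs along its inner face, 22 mm from the hinge.
- left_tab_edge (a point): middle of the free edge of left_tab, 38 mm from the hinge. Same section as near_tab, but 75 mm wide.
- mug: green and white mug, 92x127x93 mm, loose bystander; origin at the centre of its underside
- lemon: lemon, 72x57x58 mm, loose bystander; origin at its underside
- butter: wrapped block of butter, 73x102x37 mm, loose bystander; origin at the centre of its underside
- kitchen_timer: round red wind-up timer, 69 mm across, 54 mm high, loose bystander; origin at the centre of its underside
- jam_jar: jam jar, 66 mm across, 90 mm high, loose bystander; origin at the centre of its underside
- peeler: yellow-handled peeler lying flat, 170x25x18 mm, loose bystander; origin at its underside
- pepper_mill: wooden pepper mill, 58 mm across, 170 mm high, loose bystander; origin at the centre of its underside

How it is judged:
By the outcome, as a careful person would: the job done as asked, in the order asked, and still so for the second after the job is handed in, with the robot touching nothing.
It also fails if it takes over 38 s, if anything falls off the work surface, if the arm or the gripper's body presses on something with over 40 N, if the wrist force passes 120 N, or if a joint passes its speed limit or range.

## Working session

There is one attempt and no reset: what is moved stays moved. The work goes in short steps, Python scripts to look and compute and a tool call to move; the robot and the scene stay as the last step left them, time stands still between calls to the robot, and variables do not carry over. Pictures are saved under pics/ and viewed, at most 10 in all, crops included, and the job is handed in when it is done.

Besides the shell and the picture viewer there is one more tool, called after "Emit:" by a JSON object that holds its "method" and its "body". servo_tool: Moves the arm, as the interface text tells. Its arguments: {"type":"object","properties":{"plan":{"type":"array"}},"required":["plan"]}

```bash
mkdir -p pics
python3 - <<'E'
from workcell import readout, vision
import cv2
for n in("scene","top"):
    cv2.imwrite(f"pics/{n}0.png",cv2.resize(vision.get_image(n)[:,:,::-1],(800,600),interpolation=cv2.INTER_CUBIC))
    print(vision.camera_params(n))
print(readout.get_obs())
E
```

```text
{'fx': 418.05599929821915, 'fy': 418.05599929821915, 'cx': 266.4727205204035, 'cy': 195.46563921697282, 'rvec': array([ 1.97421608, -1.03139155,  0.52995373]), 'tvec': array([-252.24010063,  327.8231149 ,  783.02750701])}
{'fx': 439.2477001500242, 'fy': 439.2477001500242, 'cx': 256.0688101014835, 'cy': 189.78161543463156, 'rvec': array([ 2.14133795, -2.06583147,  0.22257427]), 'tvec': array([  17.54904749,  525.41929817, 1015.3899394 ])}
{'t': 0.1, 'qpos': array([ 1.31400244e+00,  4.23715755e-01,  1.63057485e+00,  2.20639214e-05,
        1.08859193e+00, -1.90024408e-02]), 'qvel': array([ 0.00176581,  0.00024348, -0.0028422 , -0.00120936,  0.00023547,
       -0.00077851]), 'joint_torque': array([-1.55646635e-04, -5.45610988e+01, -2.74324769e+01,  6.45765290e-02,
        1.88626873e-02, -1.76708483e-05]), 'ee_pos': array([147.10036145, 607.05875752, 302.02496362]), 'orientation': array([-3.72635096e-01, -3.11921590e+00,  2.00256215e-03]), 'ft_force': array([ 0.29447793, -0.48980981, -0.08605377]), 'moment': array([-0.01196162, -0.03608246, -0.00663472]), 'grasp_force': 0.0, 'width': 87.4727872478371}
```

View pics/scene0.png

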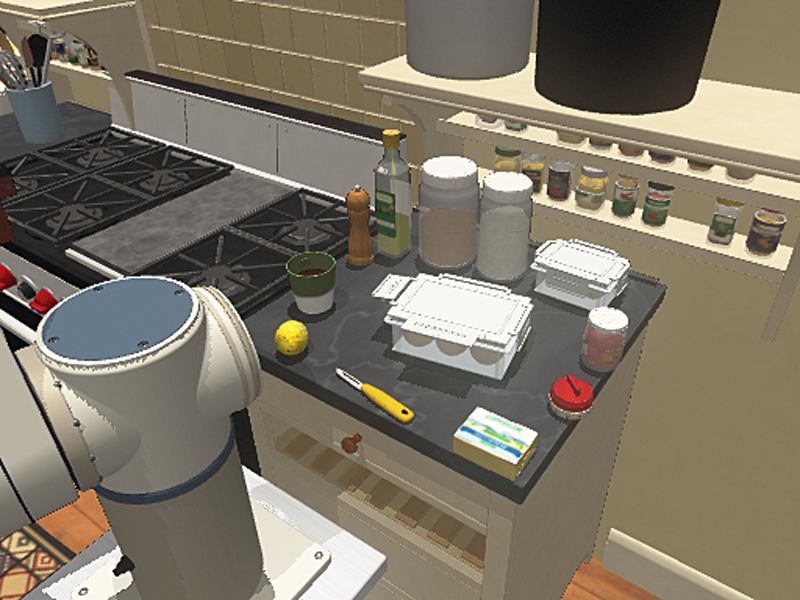

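View pics/top0.png

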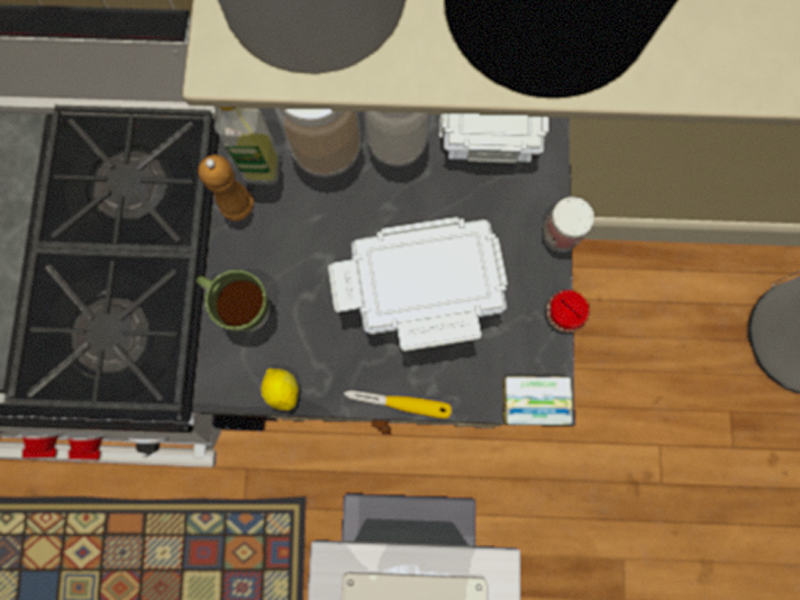

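The top view shows the box centred near (430,275), yawed slightly. Its near tab is at (438,330) and its left tab at (344,287), both sticking out. The mug is at (237,300), lemon (280,390) and peeler (400,402). I'll zoom in to measure.

Run:
```python
import cv2
t=cv2.resize(cv2.imread("pics/top0.png"),(512,384),interpolation=cv2.INTER_AREA)
s=cv2.resize(cv2.imread("pics/scene0.png"),(512,384),interpolation=cv2.INTER_AREA)
cv2.imwrite("pics/tc.png",cv2.resize(t[130:235,200:335],None,fx=5.5,fy=5.5,interpolation=cv2.INTER_CUBIC))
cv2.imwrite("pics/sc.png",cv2.resize(s[165:250,230:350],None,fx=6,fy=6,interpolation=cv2.INTER_CUBIC))
```

```text
(no output)
```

View pics/tc.png

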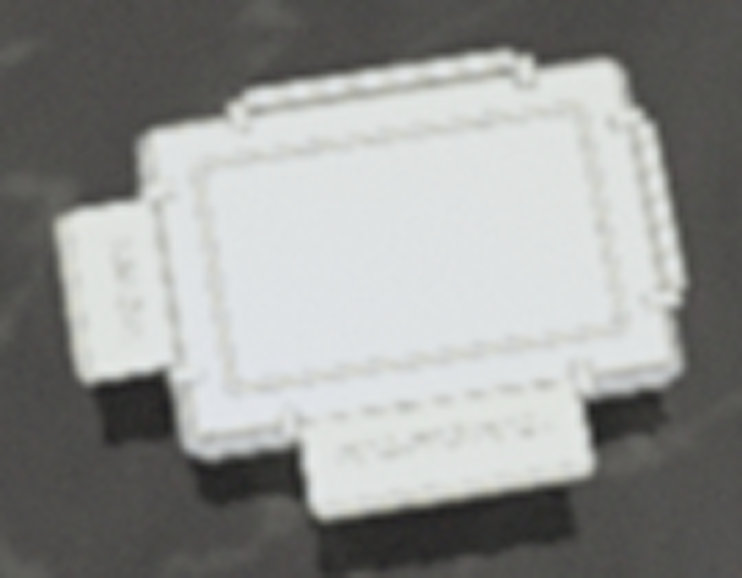

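View pics/sc.png

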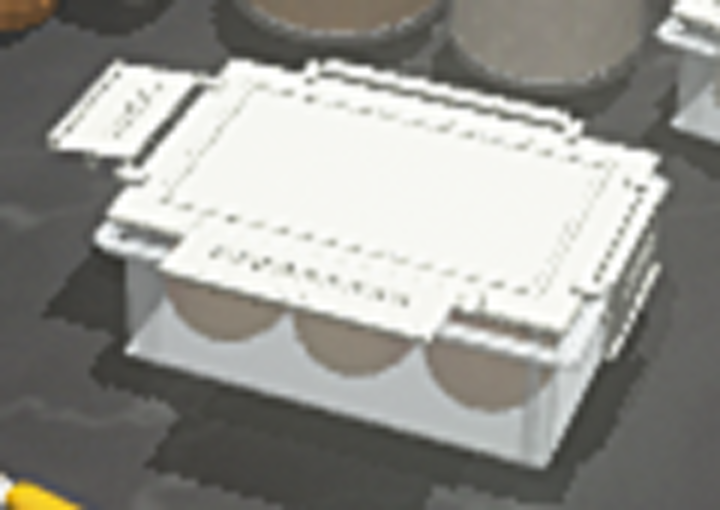

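```bash
cat > h.py <<'E'
import numpy as np, cv2
from workcell import vision
P={n:vision.camera_params(n) for n in("scene","top")}
def proj(n,p):
    c=P[n];K=np.array([[c["fx"],0,c["cx"]],[0,c["fy"],c["cy"]],[0,0,1]])
    return cv2.projectPoints(np.array(p,float).reshape(-1,1,3),c["rvec"],c["tvec"],K,None)[0][:,0]
def ray(n,uv,z):
    c=P[n];R=cv2.Rodrigues(c["rvec"])[0];C=-R.T@c["tvec"]
    d=R.T@np.array([(uv[0]-c["cx"])/c["fx"],(uv[1]-c["cy"])/c["fy"],1]);return C+d*(z-C[2])/d[2]
E
cat > fit.py <<'E'
from h import *
from scipy.optimize import least_squares
T=lambda a:np.array(a)/5.5+[200,130]
S=lambda a:np.array(a)/6+[230,165]
ring=T([(200,160),(583,105),(628,328),(232,388)])          # far-left, far-right, near-right, near-left
ringS=S([(245,85),(615,165),(545,293),(165,203)])
ntT=T([(320,520),(595,470)]); ltT=T([(57,215),(83,383)])
ntS=S([(160,270),(435,338)]); ltS=S([(118,62),(50,140)])
def model(v):
    x,y,a,hx,hy,tn,tl=v
    R=np.array([[np.cos(a),-np.sin(a),0],[np.sin(a),np.cos(a),0],[0,0,1]])
    W=lambda q:np.array(q)@R.T+[x,y,0]
    r=W([(hx,hy,85),(hx,-hy,85),(-hx,-hy,85),(-hx,hy,85)])
    o=lambda t,d=40,n=7:(d*np.sin(t)+n*np.cos(t),84-d*np.cos(t)+n*np.sin(t))
    e,z=o(tn);nt=W([(-74-e,60,z),(-74-e,-60,z)])
    e,z=o(tl);lt=W([(37.5,109+e,z),(-37.5,109+e,z)])
    return r,nt,lt
def res(v):
    r,nt,lt=model(v)
    return np.concatenate([(proj("top",r)-ring),(proj("scene",r)-ringS),proj("top",nt)-ntT,proj("top",lt)-ltT,proj("scene",nt)-ntS,proj("scene",lt)-ltS]).ravel()
s=least_squares(res,[600,0,.1,55,80,1.5,1.5],loss="soft_l1")
print(s.x.round(3)); print(res(s.x).reshape(-1,2).round(1).tolist())
for n,uv,z in [("mug",(237,300),80),("lemon",(280,390),30),("peel",(346,393),9),("peelend",(450,408),9),("mill",(215,168),170),("jam",(572,222),90),("timer",(569,310),50),("butt",(538,400),37),("canister",(397,110),150)]:
    print(n,ray("top",np.array(uv)/1.5625,z).round())
E
python3 fit.py
```

```text
[ 5.57633e+02 -8.11100e+00  2.01000e-01  5.09440e+01  8.66230e+01
 -4.58800e+00 -4.76200e+00]
[[-0.3, 0.9], [0.6, -0.4], [0.5, -0.6], [0.6, 0.3], [1.0, -0.6], [-0.8, -0.4], [-0.7, -0.5], [-0.8, -1.1], [0.0, -0.5], [1.0, 0.1], [0.7, -0.1], [0.5, -0.3], [-0.7, -0.2], [-0.7, 0.2], [-0.1, -0.3], [-0.8, 0.4]]
mug [505. 285.  80.]
lemon [375. 218.  30.]
peel [375. 117.   9.]
peelend [358. -48.   9.]
mill [682. 311. 170.]
jam [ 645. -226.   90.]
timer [ 514. -229.   50.]
butt [ 373. -182.   37.]
canister [793.  51. 150.]
```

Fit is good (under about 1 px): box at (557.6, -8.1), yaw 0.201, tabs at about 1.69 and 1.52 rad. I'll close the gripper and travel over.

Emit:
{"method": "servo_tool", "body": {"plan": [[[1, 0.4, -0.85, 0, 0, 0, 1], [1, 0.4, -0.85, 0, 0, 0, 1], [1, 0.4, -0.85, 0, 0, 0, 1], [1, 0.4, -0.85, 0, 0, 0, 1], [1, 0.4, -0.85, 0, 0, 0, 1]]]}}

```text
t: 0.52
ee_pos: [227.4, 435.6, 302.3]
orientation: [0.319, -3.125, 0.001]
ft_force: [0.2, 0.2, 0.1]
width: 58.2
grasp_force: 0.0
```

Emit:
{"method": "servo_tool", "body": {"plan": [[[1, 0.4, -0.85, 0, 0, 0, 0], [1, 0.4, -0.85, 0, 0, 0, 0], [1, 0.4, -0.85, 0, 0, 0, 0], [1, 0.4, -0.85, 0, 0, 0, 0], [1, 0.4, -0.85, 0, 0, 0, 0]]]}}

```text
t: 0.93
ee_pos: [307.3, 265.7, 302.6]
orientation: [0.312, -3.126, 0.0]
ft_force: [1.5, 0.2, 0.5]
width: 24.5
grasp_force: 0.0
```

Emit:
{"method": "servo_tool", "body": {"plan": [[[1, 0.4, -0.85, 0, 0, 0, 0], [1, 0.4, -0.85, 0, 0, 0, 0], [1, 0.4, -0.85, 0, 0, 0, 0], [1, 0.4, -0.85, 0, 0, 0, 0], [1, 0.4, -0.85, 0, 0, 0, 0]]]}}

```text
t: 1.35
ee_pos: [387.4, 95.6, 302.7]
orientation: [-0.311, 3.126, 0.0]
ft_force: [-0.2, 0.1, 0.8]
width: 0.5
grasp_force: 0.0
```

Emit:
{"method": "servo_tool", "body": {"plan": [[[1, 0.37, -0.8, 0, 0, 0, 0], [1, 0.37, -0.8, 0, 0, 0, 0], [1, 0.37, -0.8, -0.2, 0, 0, 0], [1, 0.35, -0.76, -0.4, 0, 0, 0], [1, 0, 0, -0.9, 0, 0, 0]]]}}

```text
t: 1.77
ee_pos: [450.5, -33.3, 245.2]
orientation: [-0.305, 3.116, -0.005]
ft_force: [1.2, 0.7, 0.1]
width: 0.4
grasp_force: 0.0
```

Emit:
{"method": "servo_tool", "body": {"plan": [[[1, 0, 0, -0.6, 0, 0, 0], [1, 0, 0, -0.4, 0, 0, 0], [1, 0, 0, 0, 0, 0, 0], [1, 0, 0, 0, 0, 0, 0]]]}}

```text
t: 2.1
ee_pos: [445.1, -29.0, 202.1]
orientation: [0.311, -3.124, -0.001]
ft_force: [0.8, 0.1, 0.8]
width: 0.3
grasp_force: 0.0
```

Run:
```python
from workcell import readout, vision
import cv2,numpy as np
f=lambda n:vision.get_image(n)[:,:,::-1]
a=cv2.resize(f("scene")[140:260,210:360],(750,600),interpolation=cv2.INTER_CUBIC)
cv2.imwrite("pics/s1.png",a)
o=readout.get_obs();print(o["ee_pos"],o["ft_force"],o["t"])
```

```text
[445.80459784 -28.95072269 203.03850425] [0.41408831 0.04913229 1.12781074] 2.15
```

View pics/s1.png

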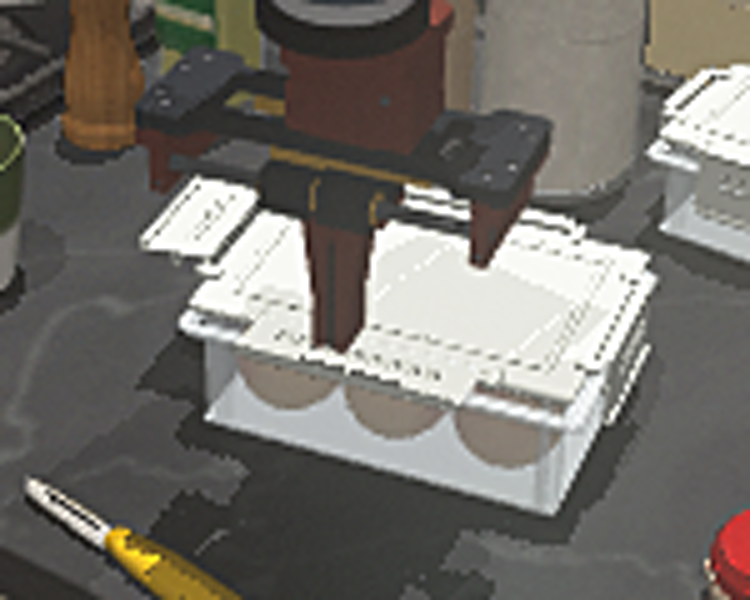

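Run:
```python
from h import *
ex=np.array([.98,.2,0]);ey=np.array([-.2,.98,0]);c=np.array([445.8,-29,203])
Q=[c-[0,0,80],c-[0,0,80]-13.5*ey+10*ex,c-[0,0,80]-13.5*ey-10*ex,c-[0,0,80]+13.5*ey-10*ex]+[c+s*89*ey+[0,0,z] for s in(1,-1) for z in(-40,-20,0,30)]
print(((proj("scene",Q)-[210,140])*5).round().tolist())
```

```text
[[338.0, 333.0], [372.0, 328.0], [357.0, 351.0], [304.0, 338.0], [167.0, 223.0], [166.0, 188.0], [164.0, 152.0], [161.0, 96.0], [521.0, 307.0], [524.0, 270.0], [526.0, 233.0], [530.0, 175.0]]
```

Tip sits over the middle of the near tab at about (335,350) in the crop. Fold it down along its arc.

Emit:
{"method": "servo_tool", "body": {"plan": [[[1, 0, 0, -0.3, 0, 0, 0], [1, 0, 0, -0.3, 0, 0, 0], [1, 0, 0, -0.3, 0, 0, 0], [1, 0, 0, -0.23, 0, 0, 0], [1, 0, 0, 0, 0, 0, 0]]]}}

```text
t: 2.57
ee_pos: [445.7, -28.8, 157.3]
orientation: [-0.312, 3.126, -0.0]
ft_force: [0.1, 0.3, 0.3]
width: 0.1
grasp_force: 0.0
```

Emit:
{"method": "servo_tool", "body": {"plan": [[[1, 0.02, 0, -0.12, 0, 0, 0], [1, 0.03, 0, -0.12, 0, 0, 0], [1, 0.04, 0.01, -0.1, 0, 0, 0], [1, 0.05, 0.01, -0.1, 0, 0, 0], [1, 0, 0, 0, 0, 0, 0]]]}}

```text
t: 2.98
ee_pos: [451.5, -28.1, 139.4]
orientation: [0.311, -3.126, -0.0]
ft_force: [-0.3, -0.3, -0.2]
width: 0.4
grasp_force: 0.0
```

Emit:
{"method": "servo_tool", "body": {"plan": [[[1, 0.05, 0.01, -0.05, 0, 0, 0], [1, 0.05, 0.01, -0.05, 0, 0, 0], [1, 0.05, 0.01, -0.03, 0, 0, 0], [1, 0, 0, 0, 0, 0, 0]]]}}

```text
t: 3.32
ee_pos: [457.2, -27.0, 134.4]
orientation: [0.311, -3.125, -0.0]
ft_force: [-0.8, -0.8, 1.5]
width: 0.6
grasp_force: 0.5
```

Emit:
{"method": "servo_tool", "body": {"plan": [[[1, 0.05, 0.01, -0.03, 0, 0, 0], [1, 0.05, 0.01, -0.02, 0, 0, 0], [1, 0, 0, 0, 0, 0, 0]]]}}

```text
t: 3.57
ee_pos: [460.0, -26.3, 132.1]
orientation: [0.311, -3.123, -0.0]
ft_force: [-4.0, -2.7, 0.4]
width: 0.0
grasp_force: 2.0
```

Emit:
{"method": "servo_tool", "body": {"plan": [[[1, 0.05, 0.01, 0, 0, 0, 0], [1, 0.03, 0.01, 0, 0, 0, 0], [1, 0, 0, 0, 0, 0, 0]]]}}

```text
t: 3.82
ee_pos: [462.0, -25.5, 131.7]
orientation: [0.311, -3.12, -0.001]
ft_force: [-6.0, -3.1, -2.3]
width: 0.4
grasp_force: 2.8
```

Emit:
{"method": "servo_tool", "body": {"plan": [[[1, 0.05, 0.01, 0, 0, 0, 0], [1, 0.03, 0.01, 0, 0, 0, 0], [1, 0, 0, 0, 0, 0, 0]]]}}

```text
t: 4.07
ee_pos: [466.0, -24.5, 131.9]
orientation: [0.311, -3.122, -0.001]
ft_force: [-4.2, -1.2, -2.6]
width: 0.6
grasp_force: 1.7
```

Emit:
{"method": "servo_tool", "body": {"plan": [[[1, 0.05, 0.01, 0, 0, 0, 0], [1, 0, 0, 0, 0, 0, 0], [1, 0, 0, 0, 0, 0, 0]]]}}

```text
t: 4.32
ee_pos: [469.6, -24.1, 132.6]
orientation: [0.311, -3.126, -0.0]
ft_force: [-3.1, 0.3, -2.4]
width: 0.3
grasp_force: 1.6
```

Run:
```python
from workcell import vision
import cv2,numpy as np
f=lambda n:vision.get_image(n)[:,:,::-1]
a=cv2.resize(f("scene")[165:265,215:350],(405*2-10,300*2-8),interpolation=cv2.INTER_CUBIC)
cv2.imwrite("pics/s2.png",a)
```

```text
(no output)
```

View pics/s2.png

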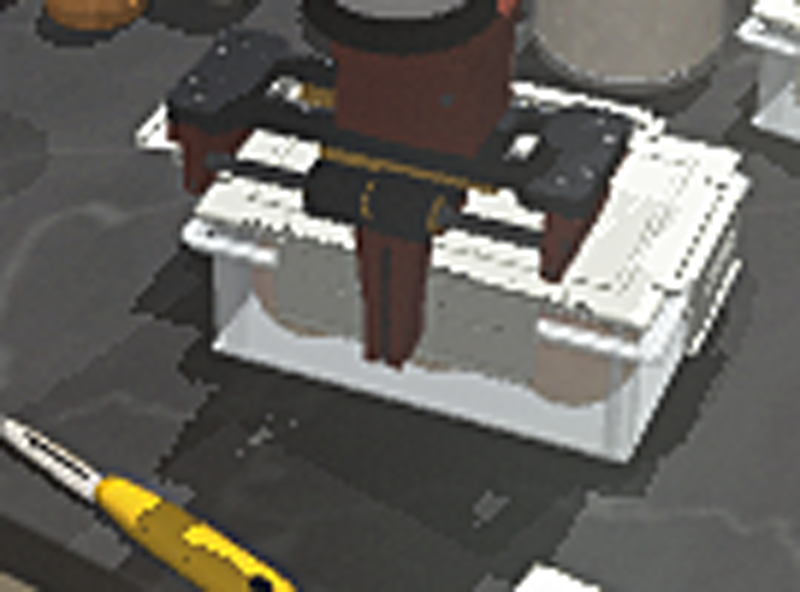

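The near tab (grey plate at about x 275–540, y 300) hangs flat against the box side. Back off and check that it holds.

Emit:
{"method": "servo_tool", "body": {"plan": [[[1, -0.2, -0.04, 0, 0, 0, 0], [1, -0.6, -0.12, 0, 0, 0, 0], [1, -0.2, -0.04, 0.6, 0, 0, 0], [1, 0, 0, 0.9, 0, 0, 0], [1, 0, 0.4, 0.6, 0, 0, 0]]]}}

```text
t: 4.78
ee_pos: [429.9, -17.5, 218.8]
orientation: [-0.308, 3.124, -0.001]
ft_force: [2.2, -0.7, 0.7]
width: 0.5
grasp_force: 0.0
```

Emit:
{"method": "servo_tool", "body": {"plan": [[[1, 0, 0.9, 0, 0, 0, 0], [1, 0.2, 0.9, 0, 0, 0, 0], [1, 0.4, 0.9, 0, 0, 0, 0], [1, 0.4, 0.9, 0, 0, 0, 0], [1, 0, 0, 0, 0, 0, 0]]]}}

```text
t: 5.2
ee_pos: [473.6, 132.9, 218.3]
orientation: [-0.316, 3.117, 0.003]
ft_force: [-0.1, -0.4, -0.0]
width: 0.5
grasp_force: 0.0
```

Run:
```python
from workcell import vision,readout
import cv2,numpy as np
f=lambda n:vision.get_image(n)[:,:,::-1]
t=f("top");s=f("scene")
a=np.hstack([cv2.resize(t[125:240,195:335],(400,329),interpolation=cv2.INTER_CUBIC),cv2.resize(s[155:265,220:354],(400,329),interpolation=cv2.INTER_CUBIC)])
cv2.imwrite("pics/s3.png",a)
o=readout.get_obs();print(o["ee_pos"],o["ft_force"],o["t"])
```

```text
[470.3576029  129.08564854 217.13759578] [ 0.54091689 -1.10579544  0.36560564] 5.3
```

View pics/s3.png

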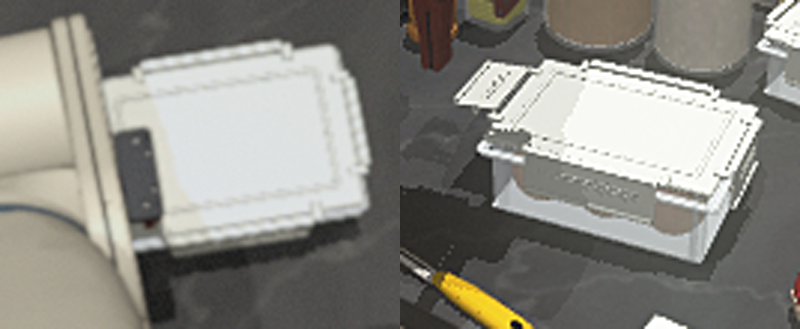

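Emit:
{"method": "servo_tool", "body": {"plan": [[[1, 0.3, 0, 0, 0, 0, -1], [1, 0.3, 0, 0, 0, 0, -1], [1, 0.3, 0, 0, 0, 0, -1], [1, 0.3, 0.1, 0, 0, 0, -1], [1, 0.24, 0.1, 0, 0, 0, -1]]]}}

```text
t: 5.72
ee_pos: [527.7, 134.3, 216.9]
orientation: [0.382, 3.117, 0.0]
ft_force: [0.5, 0.1, 0.6]
width: 0.7
grasp_force: 0.0
```

Emit:
{"method": "servo_tool", "body": {"plan": [[[1, 0, 0, 0, 0, 0, -1], [1, 0, 0, 0, 0, 0, -1], [1, 0, 0, 0, 0, 0, -1], [1, 0, 0, 0, 0, 0, -1], [1, 0, 0, 0, 0, 0, -1]]]}}

```text
t: 6.13
ee_pos: [526.8, 134.2, 216.8]
orientation: [1.048, 2.961, 0.0]
ft_force: [-0.7, 0.7, 0.4]
width: 0.5
grasp_force: 0.0
```

Emit:
{"method": "servo_tool", "body": {"plan": [[[1, 0, 0, 0, 0, 0, -1], [1, 0, 0, 0, 0, 0, -1], [1, 0, 0, 0, 0, 0, -1], [1, 0, 0, 0, 0, 0, -1], [1, 0, 0, 0, 0, 0, -1]]]}}

```text
t: 6.55
ee_pos: [526.8, 134.2, 216.8]
orientation: [1.664, 2.664, 0.0]
ft_force: [0.0, -0.4, -0.1]
width: 0.7
grasp_force: 0.0
```

Emit:
{"method": "servo_tool", "body": {"plan": [[[1, 0, 0, 0, 0, 0, -1], [1, 0, 0, 0, 0, 0, -1], [1, 0, 0, 0, 0, 0, -1], [1, 0, 0, 0, 0, 0, 0]]]}}

```text
t: 6.88
ee_pos: [526.8, 134.3, 216.8]
orientation: [1.996, 2.426, 0.0]
ft_force: [-0.9, 1.0, 0.8]
width: 0.3
grasp_force: 0.0
```

Run:
```python
from workcell import vision,readout
import cv2,numpy as np
for n,(a,b,c,d) in (("top",(135,215,265,335)),("scene",(170,240,290,350))):
    g=lambda i:np.float32(cv2.cvtColor(i,cv2.COLOR_BGR2GRAY))[a:b,c:d]
    old=cv2.resize(cv2.imread(f"pics/{n}0.png"),(512,384),interpolation=cv2.INTER_AREA)
    print(n,cv2.phaseCorrelate(g(old),g(vision.get_image(n)[:,:,::-1].copy()),cv2.createHanningWindow((d-c,b-a),cv2.CV_32F)))
o=readout.get_obs();print(o["ee_pos"],o["orientation"],o["qpos"],o["t"])
```

```text
top ((-0.1970888181218342, -0.1928654076237848), 0.7552018666432964)
scene ((-0.005675754003828359, -0.04259928070233343), 0.913024456081567)
[526.98317661 134.7285601  216.80727377] [1.98842145e+00 2.43195032e+00 2.59616839e-04] [ 2.28451216e-01  4.24081237e-01  1.87044715e+00 -1.01143442e-04
  8.46797091e-01  2.85126850e-02] 6.9833
```

Box unmoved and gripper aligned over the left tab. Same fold.

Emit:
{"method": "servo_tool", "body": {"plan": [[[1, 0, 0.08, -0.35, 0, 0, 0], [1, 0, 0, -0.35, 0, 0, 0], [1, 0, 0, -0.3, 0, 0, 0], [1, 0, 0, -0.25, 0, 0, 0], [1, 0, 0, -0.23, 0, 0, 0]]]}}

```text
t: 7.4
ee_pos: [527.0, 138.7, 156.6]
orientation: [-1.989, -2.431, 0.001]
ft_force: [0.1, -0.4, 2.4]
width: 0.4
grasp_force: 0.5
```

Emit:
{"method": "servo_tool", "body": {"plan": [[[1, 0, -0.02, -0.12, 0, 0, 0], [1, 0, -0.03, -0.12, 0, 0, 0], [1, 0.01, -0.04, -0.1, 0, 0, 0], [1, 0.01, -0.05, -0.1, 0, 0, 0], [1, 0, 0, 0, 0, 0, 0]]]}}

```text
t: 7.82
ee_pos: [527.9, 133.1, 139.4]
orientation: [-1.99, -2.43, 0.001]
ft_force: [0.9, -0.1, -0.4]
width: 0.9
grasp_force: 0.0
```

Emit:
{"method": "servo_tool", "body": {"plan": [[[1, 0.01, -0.05, -0.05, 0, 0, 0], [1, 0.01, -0.05, -0.05, 0, 0, 0], [1, 0.01, -0.05, -0.03, 0, 0, 0], [1, 0, 0, 0, 0, 0, 0]]]}}

```text
t: 8.15
ee_pos: [529.2, 127.6, 134.5]
orientation: [-1.991, -2.43, -0.001]
ft_force: [-1.9, 4.5, -1.3]
width: 0.3
grasp_force: 1.9
```

Emit:
{"method": "servo_tool", "body": {"plan": [[[1, 0.01, -0.05, -0.03, 0, 0, 0], [1, 0.01, -0.05, -0.02, 0, 0, 0], [1, 0, 0, 0, 0, 0, 0]]]}}

```text
t: 8.4
ee_pos: [529.8, 123.8, 132.4]
orientation: [-1.99, -2.43, -0.001]
ft_force: [-0.3, 5.6, -2.0]
width: 0.0
grasp_force: 2.3
```

Emit:
{"method": "servo_tool", "body": {"plan": [[[1, 0.01, -0.05, 0, 0, 0, 0], [1, 0.01, -0.03, 0, 0, 0, 0], [1, 0, 0, 0, 0, 0, 0]]]}}

```text
t: 8.65
ee_pos: [530.6, 120.1, 132.5]
orientation: [-1.99, -2.43, 0.001]
ft_force: [-0.8, 3.9, -2.6]
width: 0.3
grasp_force: 1.3
```

Emit:
{"method": "servo_tool", "body": {"plan": [[[1, 0.01, -0.05, 0, 0, 0, 0], [1, 0.01, -0.03, 0, 0, 0, 0], [1, 0, 0, 0, 0, 0, 0]]]}}

```text
t: 8.9
ee_pos: [531.3, 117.4, 132.7]
orientation: [-1.991, -2.429, -0.001]
ft_force: [-2.5, 7.9, -0.5]
width: 0.5
grasp_force: 4.1
```

Emit:
{"method": "servo_tool", "body": {"plan": [[[1, 0.01, -0.05, 0, 0, 0, 0], [1, 0, 0, 0, 0, 0, 0], [1, 0, 0, 0, 0, 0, 0]]]}}

```text
t: 9.15
ee_pos: [531.7, 115.9, 132.7]
orientation: [-1.99, -2.429, -0.001]
ft_force: [-3.0, 10.2, -1.1]
width: 0.6
grasp_force: 5.2
```

Force is rising, so probably at the stop. Back off and look.

Emit:
{"method": "servo_tool", "body": {"plan": [[[1, -0.04, 0.2, 0, 0, 0, 0], [1, -0.12, 0.6, 0, 0, 0, 0], [1, 0, 0.1, 0.6, 0, 0, 0], [1, 0, 0, 0.9, 0, 0, 0], [1, -0.5, 0, 0.8, 0, 0, 0]]]}}

```text
t: 9.57
ee_pos: [508.3, 151.6, 226.2]
orientation: [1.988, 2.429, 0.003]
ft_force: [1.4, 0.3, 0.3]
width: 0.5
grasp_force: 0.0
```

Emit:
{"method": "servo_tool", "body": {"plan": [[[1, -0.8, 0.4, 0.3, 0, 0, 0], [1, -0.8, 0.5, 0.3, 0, 0, 0], [1, -0.7, 0.6, 0.3, 0, 0, 0], [1, -0.5, 0.8, 0, 0, 0, 0], [1, 0, 0, 0, 0, 0, 0]]]}}

```text
t: 9.98
ee_pos: [391.1, 246.3, 262.0]
orientation: [1.986, 2.434, 0.004]
ft_force: [0.1, 0.2, -0.1]
width: 0.3
grasp_force: 0.0
```

Run:
```python
from workcell import vision,readout
import cv2,numpy as np
T=vision.get_image("top")[:,:,::-1].copy();S=vision.get_image("scene")[:,:,::-1].copy()
for n,I,(a,b,c,d) in (("top",T,(135,215,265,335)),("scene",S,(170,240,290,350))):
    g=lambda i:np.float32(cv2.cvtColor(i,cv2.COLOR_BGR2GRAY))[a:b,c:d]
    old=cv2.resize(cv2.imread(f"pics/{n}0.png"),(512,384),interpolation=cv2.INTER_AREA)
    print(n,cv2.phaseCorrelate(g(old),g(I),cv2.createHanningWindow((d-c,b-a),cv2.CV_32F)))
a=np.hstack([cv2.resize(T[125:240,195:335],(400,329),interpolation=cv2.INTER_CUBIC),cv2.resize(S[155:265,220:354],(400,329),interpolation=cv2.INTER_CUBIC)])
cv2.imwrite("pics/s4.png",a)
o=readout.get_obs();print(o["ee_pos"],o["ft_force"],o["t"])
```

```text
top ((0.5251613580745129, -0.3019360702658247), 0.7860960267484188)
scene ((0.8633054198731465, -0.00139607754478277), 0.8730407902488002)
[393.2010194  243.91427553 261.23117378] [0.36561131 0.10439061 0.53428441] 10.0833
```

View pics/s4.png

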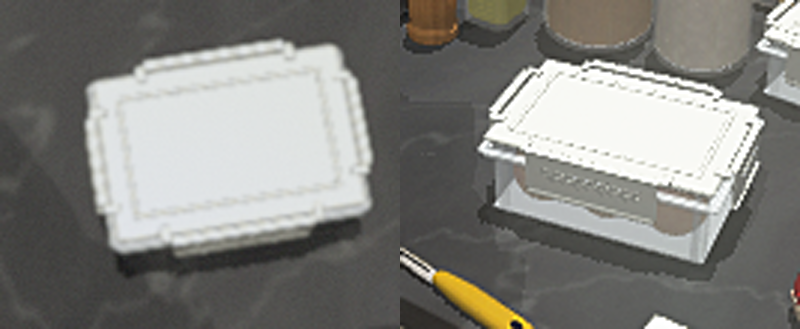

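Both pictures show all four tabs flat: left at (98,160) in the top crop, near at (240,240). The left tab mirrors the shut right-hand one, and the box has shifted only about 1.5 mm. Handing in.

```bash
python3 -c "
from workcell import close_job
print(close_job())"
```

```text
the job is handed in; nothing more can be done
None
```

I folded down the near tab, then the left-hand one; in the last pictures both look snapped shut and stayed so once released. The box shifted about 1.5 mm, nothing else was touched, and the job was handed in at about 10 s with no verdict returned.

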